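# Square up and hold the spring punch on the coat-hook mark

## Robot

A 7-joint arm with a two-finger parallel gripper is mounted at the origin on the work surface. World frame = base frame: x ahead of the robot, y to its left, z up, the work surface at z = 0. Lengths are in mm, angles in rad, forces in N, time in s.
With the tool pointing down it reaches from about 350 to 775 mm from the base axis. Payload 3.1 kg.
Tool frame: the origin (TCP) lies midway between the tips of the shut fingers; the grasp point (between the pads) lies 19 mm behind it; z points along the fingers, y is the line along which they close (so a half turn about z gives the same grasp; the last joint's range is limited). The gripper opens to 85 mm and grips with 20 to 120 N. Pads are 22 mm wide; open, the fingers measure 114 mm over their backs; the gripper's body (76 mm by 85 mm) begins 54 mm behind the grasp point. The pads swing forward as they close: fully open they stand 13 mm farther back than shut.
Start: joints at [1.28, 0.311, 0.014, 1.512, -0.004, 1.319, -0.027], TCP at [135.465, -533.074, 204.604] pointing down, gripper open.
Joint ranges: [-2.7, 2.7], [-0.3, 1.91], [-1.27, 1.3], [0.12, 2.57], [-1.44, 4.58], [0.2, 2.03], [-3.05, 3.05]. Speed limits (rad/s): [2.79, 2.79, 3.14, 3.14, 3.14, 3.14, 3.14].

## Interface

Orientations are given as a rotation vector (axis times angle).
In Python, from workcell import ctrl gives the robot as it stands.
- The arm moves only by the shell command python3 -m pendant 'ROWS' [FORCE]. ROWS is JSON, a list of rows, each an object of numbers: "grip": the closure, from -1 (fully open) to 1 (shut), so that 0 is half open; "x", "y", "z": the shift along the tool's x, y, z in m; "rx", "ry", "rz": the turn, a rotation vector about the tool's x, y, z in degrees. In form: [{"grip": .., "x": .., "y": .., "z": .., "rx": .., "ry": .., "rz": ..}, ...]. A call has 1 to 20 rows; each row is the pose to reach, as a shift and turn from the pose commanded when the call began, along the tool's axes at that moment; what a row does not reach only later rows make up. A row lasts 1/10 s, in which the tool goes at most 50 mm and 8.59 degrees, less where a joint would pass 70% of its speed; a pose out of reach is approached as far as the arm can. A call with a gripper value outside its range is refused whole. The fingers move at their own pace and stop on an object; FORCE is the grip in N (left out, the last holds). Time passes only in rows, so rows that repeat a pose let the fingers close. It gives the time, the measured TCP pose, the force, the opening and the grip force at its end, in the units of the state.
- ctrl.state(): the state, without advancing time (a new reading comes with each control period).
- ctrl.camera(name): name is "scene" or "top"; returns the picture (480x640x3 uint8, blue, green, red); there is no depth.
- ctrl.get_calibration(name): a dict with "fx", "fy", "cx", "cy" (pixels), "k1" (the pictures are not rectified: a ray, as slopes to the right and down, at radius r is drawn at 1 + k1 r^2 times it, then the intrinsics apply), "rvec" (rotation vector, rad) and "tvec" (3), from world to camera coordinates, as OpenCV has them. Camera axes: x right, y down, z forward; pixel columns grow to the right and rows downward; lengths in mm; the calibration is good to about 2 mm. A picture is of the moment at which its call begins. get_calibration takes no time and is no camera call.
- ctrl.sign_off(): hands the job in; it is judged then, once.
The state is a dict: "time_s": time; "q": joint angles; "qvel": joint speeds; "joint_torque": joint torques, N m; "tcp_pos": TCP position; "eef_rot": TCP orientation; "contact_force": force on the tool from outside, world axes, zero at the start; "torque": the same for the moment, N m; "grip_width": opening from 0.0 (shut) to 1.0 (fully open); "finger_force": force on a finger pad.
Only numpy, scipy, OpenCV 4.12 (cv2) and the standard library are available. Lean on these libraries where they do the work, as an engineer would, in place of code of your own. Each camera call takes 0.05 s, during which the arm holds its last target. There are 200 camera calls.

## Task

Lay the try square flat with its stock flush against the near edge of the screwed-down pine rail, so that the outer edge of its blade lies close beside the pencilled cross (within about a centimetre, the middle of the cross left clear), and let go of it. Then take the spring punch out of its wooden stand and hold it upright with its point on the middle of the cross, pressing gently so that its sprung pin goes about half-way in but not right home; finish while holding it there, with the square still in place and the other things on the table left alone.

Things in the scene. Friction and masses are not known exactly. Their poses are not given: they have to be found in the camera images.
- rail: pine coat-hook rail, a flat board 80 x 260 x 14 mm screwed to the table (does not move). Origin: centre of its underside, on the table; x across the width, pointing away from the robot, y along its length, z up. A small dark screw head shows near each end.
- rail_edge (a point): middle of the rail's near (robot-side) long edge, at its top, 14 mm above the table; same axes as the rail, the edge runs along y
- mark (a point): centre of the pencilled cross (two dark strokes 18 mm long) on top of the rail, 14 mm above the table; not moving
- square_grip (a point): centre, half-way up, of the stock of the loose aluminium try square (0.2 to 0.3 kg): an upright bar 22 mm (x) x 100 mm (y) x 40 mm high. x points along the blade, y along the stock, z up. The flat blade, 100 mm long, 24 wide, 3 thick, leaves the stock's +x face at its +y end: it spans y = +26 to +50 mm, so its outer edge is at y = +50, level with the stock's end.
- square_face (a point): point on the square's stock at the middle (y = 0) of its +x face, 14 mm above its underside; this face goes against the rail's near edge; same axes as the square. The blade's underside is 15.5 mm above the stock's underside, so with the stock standing on the table the blade passes 1.5 mm above the rail
- punch_grip (a point): on the axis of the loose steel spring punch (0.12 kg), at the middle of its round 16 mm thick grip, 85 mm above its point; z: its axis, up. With the pin out it is 125 mm long: grip from 42 to 118 mm above the point, 22 mm wide collar at 35 to 41, 18 mm cap at 119 to 125. At the start it stands upright, collar on the stand, point 10 mm above the table.
- punch_tip (a point): the point of the punch's sprung pin (it is in the stand's hole at the start)
- punch_pin (a joint): how far the sprung pin is pushed into the punch: 0 out, 0.012 m right home; the spring takes 1 N to start and 0.5 N more per mm (4 N half-way)
- stand: pine block 56 x 56 x 45 mm, fixed, with an upright 16 mm hole through its centre that holds the punch's 12 mm nose (35 mm deep from the collar); origin at the centre of its underside
- stapler: bystander: plastic stapler, 140 mm long, 55 mm high; origin under its centre
- dispenser: bystander: chrome tape dispenser, 150 mm long, 90 mm high; origin under its centre
- saucer: bystander: ceramic saucer 140 mm across; origin under its centre
- pencil_cup: bystander: metal pencil cup 76 mm across, 100 mm high, pencils to 165 mm; origin under its centre
Things that resemble listed ones, but are neither listed nor needed, are in the scene too. What is meant by the part that bears punch_grip is not green, and is the larger of those in its own colour.

How it is judged:
By the outcome, as a careful person would: the job done as asked, in the order asked, and still so for the second after the job is handed in, while the arm keeps its last pose, push and grip.
It also fails if it takes over 51 s, if anything falls off the work surface, if the arm or the gripper's body presses on something with over 40 N, if the wrist force passes 120 N, or if a joint passes its speed limit or range.

## Working session

There is one attempt and no reset: what is moved stays moved. The work goes in short steps, Python scripts to look and compute and a shell command to move; the robot and the scene stay as the last step left them, time stands still between calls to the robot, and variables do not carry over. Pictures are saved under pics/ and viewed, at most 10 in all, crops included, and the job is handed in when it is done.

```bash
mkdir -p pics; ls; python3 - <<'E'
from workcell import ctrl
import cv2
for n in("scene","top"):
    cv2.imwrite(f"pics/{n}0.png",ctrl.camera(n)); print(ctrl.get_calibration(n))
print(ctrl.state())
E
```

```text
pics
{'fx': 449.19715208415624, 'fy': 449.19715208415624, 'cx': 321.2806065986849, 'cy': 234.87235707730258, 'k1': 0.019646041786195084, 'rvec': array([ 2.1028207 ,  0.87856801, -0.44885353]), 'tvec': array([-406.11164837, -204.0159784 , 1274.70127189])}
{'fx': 557.2682503770552, 'fy': 557.2682503770552, 'cx': 315.30389949164396, 'cy': 241.0766055975005, 'k1': -0.04286800500062417, 'rvec': array([ 2.1139138 , -2.13260049,  0.20153645]), 'tvec': array([ 25.5040191 , 608.70286421, 961.32115702])}
{'time_s': 0.1, 'q': array([ 1.28030351,  0.31164561,  0.01399575,  1.51288658, -0.00438654,
        1.31921087, -0.02723208]), 'qvel': array([-0.00071609, -0.00248836,  0.00117445, -0.00238703,  0.00089506,
       -0.00118017, -0.00045844]), 'joint_torque': array([ 1.24398979e-03, -3.80856979e+01,  1.46885659e-01, -2.31241554e+01,
        1.22816744e-02,  8.10072263e-03,  2.73350810e-05]), 'tcp_pos': array([ 135.25886434, -532.37749766,  203.63391581]), 'eef_rot': array([-3.11523575e+00, -3.89607031e-01,  5.72755901e-04]), 'contact_force': array([-0.18097922, -0.43168096,  0.23373663]), 'torque': array([-0.02001839,  0.00501512,  0.011871  ]), 'finger_force': 0.0, 'grip_width': 0.9981759156373324}
```

View pics/scene0.png

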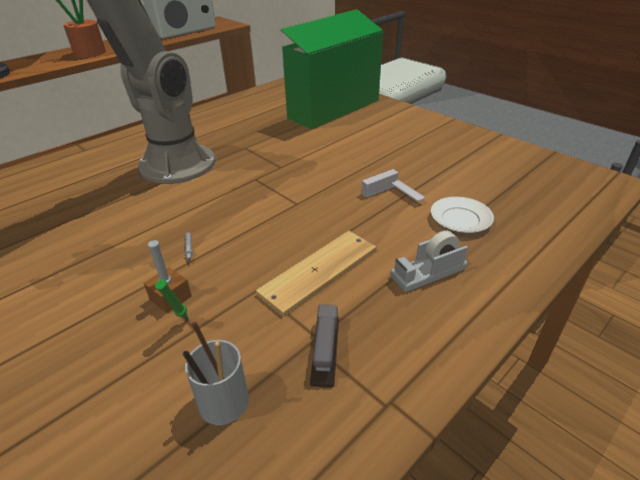

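View pics/top0.png

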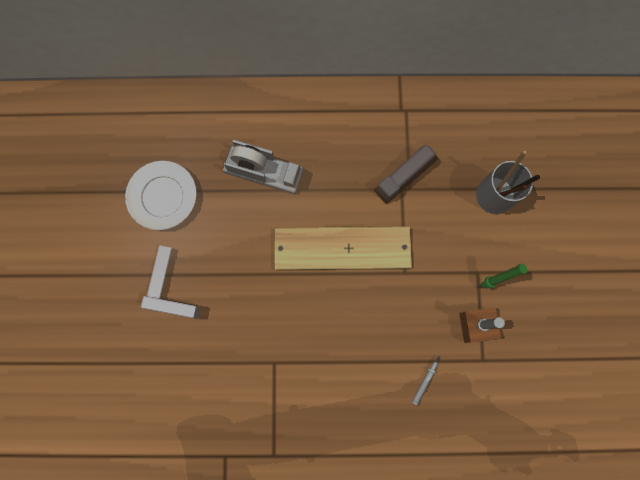

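The top view shows the rail at (343,248) with its cross at (348,248), the square at (170,290), and the dispenser, stapler, saucer and cup. Candidates for the punch in the top view are the grey one upright in the stand (490,324), a smaller grey one lying at (427,382), and a green one lying at (507,276). I choose the larger grey one in the stand and will check it in a close crop.

```bash
cat > h.py <<'E'
import numpy as np, cv2
from workcell import ctrl
def cal(n):
    c=ctrl.get_calibration(n); K=np.array([[c['fx'],0,c['cx']],[0,c['fy'],c['cy']],[0,0,1]])
    return K,np.array([c['k1'],0,0,0,0.]),np.array(c['rvec']),np.array(c['tvec'])
def unproj(n,px,z):
    K,d,r,t=cal(n); px=np.array(px,float).reshape(-1,1,2)
    u=cv2.undistortPoints(px,K,d).reshape(-1,2); R=cv2.Rodrigues(r)[0]
    D=np.c_[u,np.ones(len(u))]@R; C=-R.T@t
    return C+D*((np.asarray(z)-C[2])/D[:,2])[:,None]
def proj(n,P):
    K,d,r,t=cal(n); return cv2.projectPoints(np.array(P,float).reshape(-1,1,3),r,t,K,d)[0].reshape(-1,2)
def crop(im,x,y,w,h,s): return cv2.resize(im[y:y+h,x:x+w],None,fx=s,fy=s,interpolation=cv2.INTER_CUBIC)
E
python3 - <<'E'
from h import *
t=cv2.imread("pics/top0.png"); s=cv2.imread("pics/scene0.png")
a=crop(t,265,215,160,60,5)           # rail  800x300
b=crop(t,130,235,80,100,3); c=crop(t,450,290,80,75,4); d=crop(s,140,225,80,100,3)
row=np.zeros((300,800,3),np.uint8); row[:,:240]=b; row[:,240:560]=c; row[:,560:800]=d
cv2.imwrite("pics/c1.png",np.vstack([a,row]))
E
```

```text
(no output)
```

View pics/c1.png

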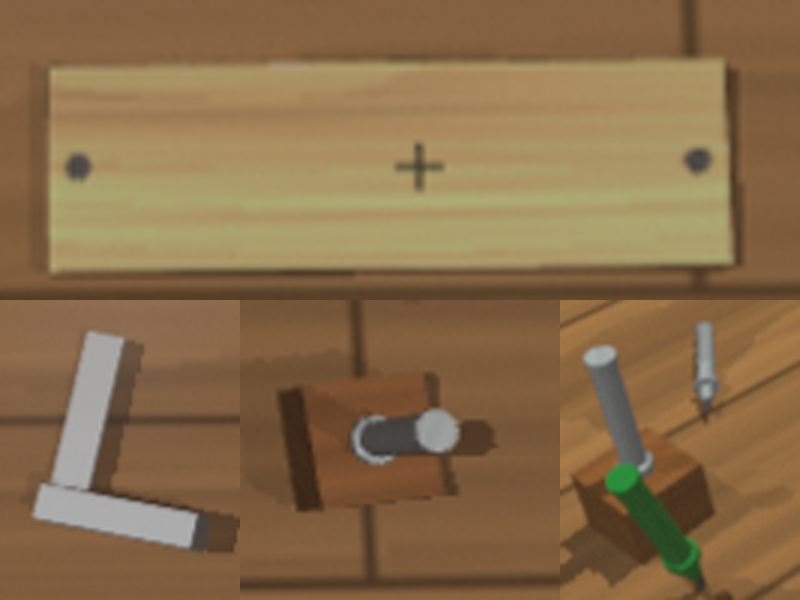

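The crop shows the rail with its cross at crop (419,167) and the square's stock and blade (bottom left). The upright grey punch in the stand has its cap at (437,430) and is clearly bigger than the lying grey one, so it is the one I want.

```bash
cat >> h.py <<'E'
from scipy.spatial.transform import Rotation as Rot
def move(P,close_dir,st=None):
    """shift (m) & rotvec (deg) in tool axes to TCP P, tool down, y axis along +-close_dir (nearest)"""
    s=st or ctrl.state(); R=Rot.from_rotvec(s['eef_rot']); c=np.array([*close_dir,0.]);c/=np.linalg.norm(c)
    out=[]
    for y in(c,-c):
        z=np.array([0,0,-1.]); T=Rot.from_matrix(np.c_[np.cross(y,z),y,z]); out.append((R.inv()*T).as_rotvec(degrees=True))
    d=R.inv().apply(np.array(P)-s['tcp_pos'])/1000
    for o in sorted(out,key=np.linalg.norm): print('shift',d.round(4),'rot',o.round(2))
    print('q7',s['q'][6].round(2),'tcp',s['tcp_pos'].round(1),'R\n',R.as_matrix().round(3))
E
python3 - <<'E'
from h import *
def cp(pts,ox,oy,s,cx=0,cy=0): return (np.array(pts,float)-[cx,cy]+.5)/s-.5+[ox,oy]
np.set_printoptions(suppress=True,precision=1)
r=unproj('top',cp([(49,67),(725,60),(734,265),(49,271),(419,167),(78,167),(697,160)],265,215,5),14);print('rail',r)
q=unproj('top',cp([(42,485),(34,516),(192,548),(201,514)],130,235,3,0,300),40);print('stock',q,q.mean(0),np.linalg.norm(np.diff(q,axis=0),axis=1))
b=unproj('top',cp([(90,330),(125,338)],130,235,3,0,300),18.5);print('blade end',b)
print('cap',unproj('top',cp([(437,430)],450,290,4,240,300),135))
print('collar',unproj('top',cp([(378,440)],450,290,4,240,300),50))
print('cap sc',unproj('scene',cp([(600,356)],140,225,3,560,300),135))
print('cross sc',unproj('scene',[(315,268.5)],14))
print('collar sc',unproj('scene',cp([(642,462)],140,225,3,560,300),50))
for p,z in((427,382),5),((507,276),8),((162,196),10),((262,168),40),((407,174),50): print(p,unproj('top',[p],z))
E
```

```text
rail [[ 643.4   98.2   14. ]
 [ 643.9 -161.2   14. ]
 [ 564.5 -161.4   14. ]
 [ 564.5   97.8   14. ]
 [ 603.2  -42.8   14. ]
 [ 604.3   87.    14. ]
 [ 605.  -148.9   14. ]]
stock [[511.9 335.7  40. ]
 [493.  339.7  40. ]
 [473.1 242.4  40. ]
 [493.6 237.6  40. ]] [492.9 288.9  40. ] [19.3 99.3 21.1]
blade end [[612.  316.3  18.5]
 [606.6 293.8  18.5]]
cap [[ 455.3 -281.4  135. ]]
collar [[ 454.6 -282.3   50. ]]
cap sc [[ 459.6 -281.4  135. ]]
cross sc [[607.3 -40.5  14. ]]
collar sc [[ 462.1 -277.8   50. ]]
(427, 382) [[ 352.6 -183.5    5. ]]
(507, 276) [[ 547.4 -344.7    8. ]]
(162, 196) [[710.1 318.4  10. ]]
(262, 168) [[755.2 120.6  40. ]]
(407, 174) [[ 737.7 -154.2   50. ]]
```

```bash
python3 - <<'E'
from h import *
move((450,-60,205),(1,0)); move((493,289,120),(.981,-.193))
E
```

```text
shift [ 0.4214 -0.3803 -0.0006] rot [ -0.11  -0.08 -75.74]
shift [ 0.4214 -0.3803 -0.0006] rot [-8.0000e-02  1.1000e-01  1.0426e+02]
q7 -0.03 tcp [ 135.3 -532.4  203.6] R
 [[ 0.969  0.246 -0.001]
 [ 0.246 -0.969  0.002]
 [-0.    -0.002 -1.   ]]
shift [ 0.549  -0.7078  0.0851] rot [-1.100e-01 -6.000e-02 -6.461e+01]
shift [ 0.549  -0.7078  0.0851] rot [-7.0000e-02  1.3000e-01  1.1539e+02]
q7 -0.03 tcp [ 135.3 -532.4  203.6] R
 [[ 0.969  0.246 -0.001]
 [ 0.246 -0.969  0.002]
 [-0.    -0.002 -1.   ]]
```

```bash
python3 -m pendant '[{"grip":-0.2,"x":0.421,"y":-0.380,"z":0,"rz":-40},{"grip":-0.2,"x":0.421,"y":-0.380,"z":0,"rz":-40},{"grip":-0.2,"x":0.421,"y":-0.380,"z":0,"rz":-40},{"grip":-0.2,"x":0.421,"y":-0.380,"z":0,"rz":-40},{"grip":-0.2,"x":0.421,"y":-0.380,"z":0,"rz":-40},{"grip":-0.2,"x":0.421,"y":-0.380,"z":0,"rz":-40},{"grip":-0.2,"x":0.421,"y":-0.380,"z":0,"rz":-40},{"grip":-0.2,"x":0.421,"y":-0.380,"z":0,"rz":-40},{"grip":-0.2,"x":0.421,"y":-0.380,"z":0,"rz":-40},{"grip":-0.2,"x":0.421,"y":-0.380,"z":0,"rz":-40},{"grip":-0.2,"x":0.421,"y":-0.380,"z":0,"rz":-40},{"grip":-0.2,"x":0.549,"y":-0.708,"z":0.085,"rz":-64.6},{"grip":-0.2,"x":0.549,"y":-0.708,"z":0.085,"rz":-64.6},{"grip":-0.2,"x":0.549,"y":-0.708,"z":0.085,"rz":-64.6},{"grip":-0.2,"x":0.549,"y":-0.708,"z":0.085,"rz":-64.6},{"grip":-0.2,"x":0.549,"y":-0.708,"z":0.085,"rz":-64.6},{"grip":-0.2,"x":0.549,"y":-0.708,"z":0.085,"rz":-64.6},{"grip":-0.2,"x":0.549,"y":-0.708,"z":0.085,"rz":-64.6},{"grip":-0.2,"x":0.549,"y":-0.708,"z":0.085,"rz":-64.6},{"grip":-0.2,"x":0.549,"y":-0.708,"z":0.085,"rz":-64.6}]' 40
python3 - <<'E'
from h import *
move((493,289,18),(.981,-.193))
E
```

```text
shift [ 0.549  -0.7076  0.1871] rot [-1.100e-01 -6.000e-02 -6.461e+01]
shift [ 0.549  -0.7076  0.1871] rot [-7.0000e-02  1.3000e-01  1.1539e+02]
q7 -0.03 tcp [ 135.3 -532.4  203.6] R
 [[ 0.969  0.246 -0.001]
 [ 0.246 -0.969  0.002]
 [-0.    -0.002 -1.   ]]schema error: expected keys grip, x, y, z, rx, ry, rz
```

```bash
python3 -m pendant '[{"grip":-0.2,"x":0.421,"y":-0.380,"z":0,"rx":0,"ry":0,"rz":-40},{"grip":-0.2,"x":0.421,"y":-0.380,"z":0,"rx":0,"ry":0,"rz":-40},{"grip":-0.2,"x":0.421,"y":-0.380,"z":0,"rx":0,"ry":0,"rz":-40},{"grip":-0.2,"x":0.421,"y":-0.380,"z":0,"rx":0,"ry":0,"rz":-40},{"grip":-0.2,"x":0.421,"y":-0.380,"z":0,"rx":0,"ry":0,"rz":-40},{"grip":-0.2,"x":0.421,"y":-0.380,"z":0,"rx":0,"ry":0,"rz":-40},{"grip":-0.2,"x":0.421,"y":-0.380,"z":0,"rx":0,"ry":0,"rz":-40},{"grip":-0.2,"x":0.421,"y":-0.380,"z":0,"rx":0,"ry":0,"rz":-40},{"grip":-0.2,"x":0.421,"y":-0.380,"z":0,"rx":0,"ry":0,"rz":-40},{"grip":-0.2,"x":0.421,"y":-0.380,"z":0,"rx":0,"ry":0,"rz":-40},{"grip":-0.2,"x":0.421,"y":-0.380,"z":0,"rx":0,"ry":0,"rz":-40},{"grip":-0.2,"x":0.549,"y":-0.708,"z":0.085,"rx":0,"ry":0,"rz":-64.6},{"grip":-0.2,"x":0.549,"y":-0.708,"z":0.085,"rx":0,"ry":0,"rz":-64.6},{"grip":-0.2,"x":0.549,"y":-0.708,"z":0.085,"rx":0,"ry":0,"rz":-64.6},{"grip":-0.2,"x":0.549,"y":-0.708,"z":0.085,"rx":0,"ry":0,"rz":-64.6},{"grip":-0.2,"x":0.549,"y":-0.708,"z":0.085,"rx":0,"ry":0,"rz":-64.6},{"grip":-0.2,"x":0.549,"y":-0.708,"z":0.085,"rx":0,"ry":0,"rz":-64.6},{"grip":-0.2,"x":0.549,"y":-0.708,"z":0.085,"rx":0,"ry":0,"rz":-64.6},{"grip":-0.2,"x":0.549,"y":-0.708,"z":0.085,"rx":0,"ry":0,"rz":-64.6},{"grip":-0.2,"x":0.549,"y":-0.708,"z":0.085,"rx":0,"ry":0,"rz":-64.6}]' 40
python3 - <<'E'
from h import *
move((493,289,18),(.981,-.193))
E
```

```text
time_s: 2.1
tcp_pos: [490.4, 293.7, 118.0]
eef_rot: [-2.415, -2.002, 0.001]
contact_force: [-0.5, -0.5, 0.5]
grip_width: 0.601
finger_force: 0.0
shift [-0.0044  0.0038  0.1   ] rot [-0.25 -0.14  0.44]
shift [-0.0044  0.0038  0.1   ] rot [   0.22   -0.4  -179.56]
q7 -1.04 tcp [490.4 293.7 118. ] R
 [[ 0.186  0.983 -0.004]
 [ 0.983 -0.185  0.003]
 [ 0.002 -0.004 -1.   ]]
```

```bash
python3 -m pendant '[{"grip":-0.2,"x":0,"y":0,"z":0.03,"rx":0,"ry":0,"rz":0},{"grip":-0.2,"x":0,"y":0,"z":0.05,"rx":0,"ry":0,"rz":0},{"grip":-0.2,"x":0,"y":0,"z":0.05,"rx":0,"ry":0,"rz":0},{"grip":-0.2,"x":0,"y":0,"z":0.05,"rx":0,"ry":0,"rz":0},{"grip":-0.2,"x":0,"y":0,"z":0.05,"rx":0,"ry":0,"rz":0}]' 40
python3 - <<'E'
from h import *
move((493,289,18),(.981,-.193))
cv2.imwrite("pics/t2.png",crop(ctrl.camera('top'),90,190,200,150,4))
E
```

```text
time_s: 2.6
tcp_pos: [494.2, 288.4, 71.0]
eef_rot: [2.427, 1.994, 0.004]
contact_force: [0.3, -0.0, 0.9]
grip_width: 0.6
finger_force: 0.0
shift [ 0.0003 -0.0014  0.053 ] rot [ 0.11 -0.08 -0.07]
shift [ 0.0003 -0.0014  0.053 ] rot [-1.3000e-01 -1.8000e-01  1.7993e+02]
q7 -1.07 tcp [494.2 288.4  71. ] R
 [[ 0.194  0.981  0.002]
 [ 0.981 -0.194  0.001]
 [ 0.001  0.002 -1.   ]]
```

View pics/t2.png

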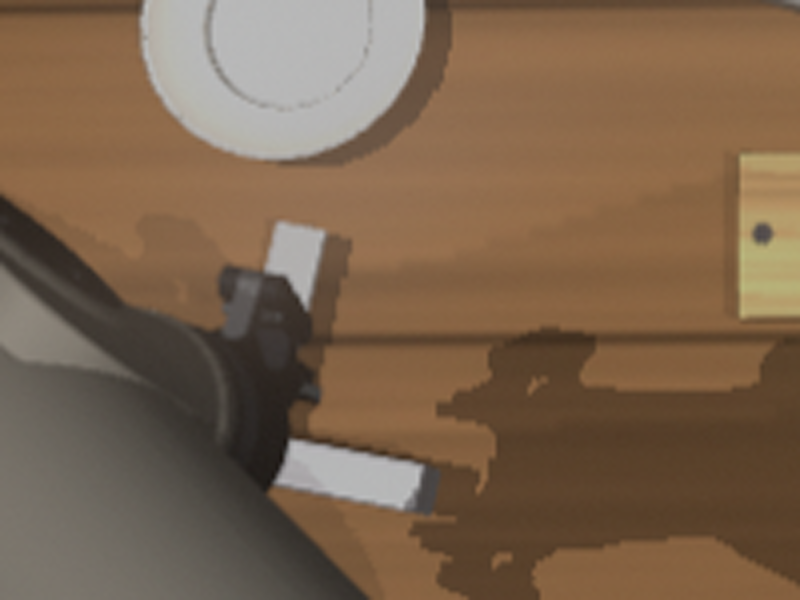

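The picture shows the gripper straddling the stock at crop (300,400), with the stock's right end visible at (430,485), as planned. I go down and grip.

```bash
python3 -m pendant '[{"grip":-0.2,"x":0,"y":-0.001,"z":0.03,"rx":0,"ry":0,"rz":0},{"grip":-0.2,"x":0,"y":-0.001,"z":0.053,"rx":0,"ry":0,"rz":0},{"grip":-0.2,"x":0,"y":-0.001,"z":0.053,"rx":0,"ry":0,"rz":0},{"grip":-0.2,"x":0,"y":-0.001,"z":0.053,"rx":0,"ry":0,"rz":0},{"grip":1,"x":0,"y":-0.001,"z":0.053,"rx":0,"ry":0,"rz":0},{"grip":1,"x":0,"y":-0.001,"z":0.053,"rx":0,"ry":0,"rz":0},{"grip":1,"x":0,"y":-0.001,"z":0.053,"rx":0,"ry":0,"rz":0},{"grip":1,"x":0,"y":-0.001,"z":0.053,"rx":0,"ry":0,"rz":0},{"grip":1,"x":0,"y":-0.001,"z":0.053,"rx":0,"ry":0,"rz":0},{"grip":1,"x":0,"y":-0.001,"z":0.053,"rx":0,"ry":0,"rz":0},{"grip":1,"x":0,"y":-0.001,"z":0.053,"rx":0,"ry":0,"rz":0},{"grip":1,"x":0,"y":-0.001,"z":0.053,"rx":0,"ry":0,"rz":0}]' 60
python3 - <<'E'
from h import *
print(ctrl.state()['tcp_pos'],ctrl.state()['q'])
# target above: square centre (530,-99); tool y (1,0) ; grip centre is y=0 of stock
move((535,-99,75),(1,0))
E
```

```text
time_s: 3.85
tcp_pos: [492.1, 288.5, 16.5]
eef_rot: [2.427, 1.995, -0.0]
contact_force: [-0.3, 0.5, 0.1]
grip_width: -0.001
finger_force: 0.0
[492.14908454 288.46246495  16.49702173] [-0.09024444  0.62455643 -0.67443329  1.67413259  0.4479512   1.00298583
 -1.11306968]
shift [-0.3719  0.1169 -0.0585] rot [-1.000e-02  1.000e-02 -1.114e+01]
shift [-0.3719  0.1169 -0.0585] rot [1.0000e-02 1.0000e-02 1.6886e+02]
q7 -1.11 tcp [492.1 288.5  16.5] R
 [[ 0.193  0.981 -0.   ]
 [ 0.981 -0.193 -0.   ]
 [-0.    -0.    -1.   ]]
```

```bash
python3 - <<'E'
from h import *
t=crop(ctrl.camera('top'),110,220,130,120,3);s=crop(ctrl.camera('scene'),330,130,130,120,3)
cv2.imwrite("pics/t3.png",np.hstack([t,s]))
E
```

```text
(no output)
```

View pics/t3.png

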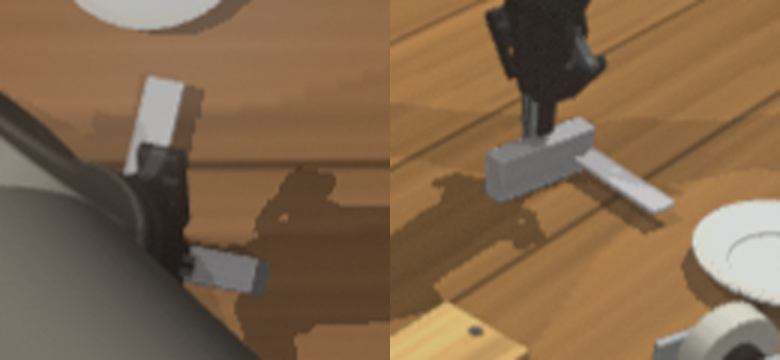

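```bash
python3 - <<'E'
from h import *
np.set_printoptions(suppress=True,precision=1)
s=ctrl.state(); p=s['tcp_pos']; R=Rot.from_rotvec(s['eef_rot'])
f=lambda P,n,ox,oy,e:(proj(n,P)-[ox,oy]+.5)*3-.5+[e,0]
P=[p,p+[0,0,25],p+[0,0,73]]
print('scene crop',f(P,'scene',330,130,390),'top crop',f(P,'top',110,220,0))
# stock top corners in scene crop, left-near, right-near(blade side), bottom front
c=np.array([(499,160),(594,128),(584,118)])
print(unproj('scene',(c-[390,0]+.5)/3-.5+[330,130],40), unproj('scene',[((501-390+.5)/3-.5+330,(201+.5)/3-.5+130)],0), s['grip_width'],s['contact_force'],s['finger_force'])
print(unproj('top',(np.array([(188,250),(186,283),(264,260),(258,294)])+.5)/3-.5+[110,220],40))
t=cv2.imread('pics/t3.png'); cv2.imwrite('pics/c4.png',np.hstack([crop(t,480,80,140,140,4)]))
E
```

```text
scene crop [[534.5 161.2]
 [536.3 135.5]
 [540.   84.2]] top crop [[187.2 264.6]
 [176.8 261.7]
 [155.5 255.8]]
[[493.8 240.   40. ]
 [517.3 333.5  40. ]
 [500.9 340.7  40. ]] [[496.1 242.6   0. ]] 0.0011769154972237493 [ 0.5 -0.3 -0. ] 0.0
[[499.3 282.4  40. ]
 [479.3 282.8  40. ]
 [493.  235.7  40. ]
 [472.4 238.8  40. ]]
```

View pics/c4.png

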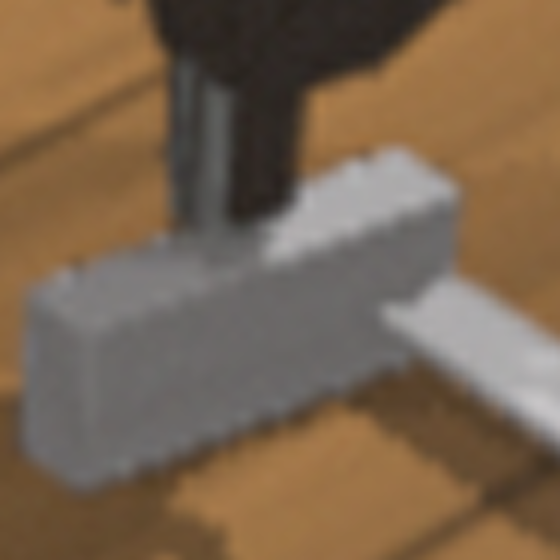

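```bash
python3 -m pendant '[{"grip":1,"x":0,"y":0,"z":-0.03,"rx":0,"ry":0,"rz":0},{"grip":1,"x":0,"y":0,"z":-0.06,"rx":0,"ry":0,"rz":0},{"grip":1,"x":0,"y":0,"z":-0.06,"rx":0,"ry":0,"rz":0},{"grip":1,"x":0,"y":0,"z":-0.06,"rx":0,"ry":0,"rz":0},{"grip":1,"x":0,"y":0,"z":-0.06,"rx":0,"ry":0,"rz":0}]'
python3 - <<'E'
from h import *
np.set_printoptions(suppress=True,precision=1)
p=ctrl.state()['tcp_pos'];im=ctrl.camera('scene');t=ctrl.camera('top')
a=crop(im,345,90,100,120,4);b=crop(t,130,230,100,120,4)
f=lambda P,n,ox,oy:(proj(n,P)-[ox,oy]+.5)*4-.5
print(p);print(f([p,p+[0,0,73]],'scene',345,90),f([p,p+[0,0,73]],'top',130,230)+[400,0])
cv2.imwrite('pics/c5.png',np.hstack([a,b]))
E
```

```text
time_s: 4.45
tcp_pos: [491.5, 287.7, 75.5]
eef_rot: [2.427, 1.995, -0.004]
contact_force: [0.5, 0.2, -0.5]
grip_width: -0.002
finger_force: 0.0
[491.5 287.7  75.5]
[[137.  293. ]
 [144.7 183. ]] [[537.9 305.1]
 [490.4 292.1]]
```

View pics/c5.png

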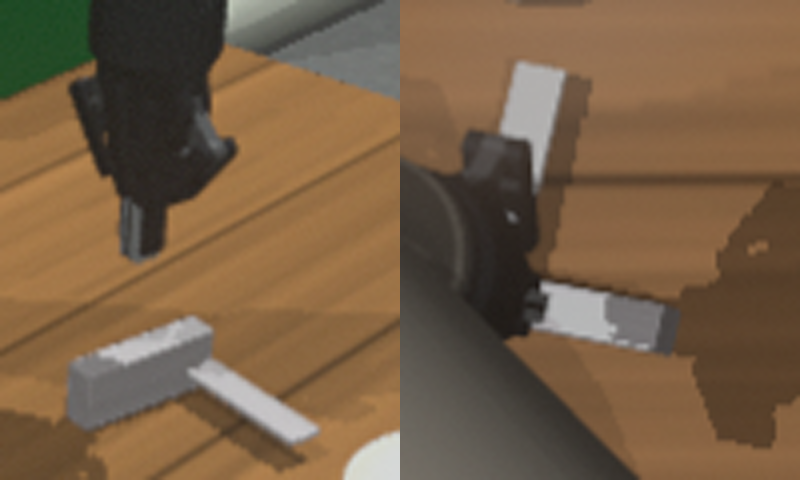

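The left crop shows the shut fingertips at (140,260), but the reported TCP projects to (137,293). The real tips are therefore about 24 mm higher than reported along the tool, and the fingers closed on air just above the stock. I allow for this and grip lower.

```bash
python3 -m pendant '[{"grip":-0.2,"x":0.001,"y":0.002,"z":0,"rx":0,"ry":0,"rz":0},{"grip":-0.2,"x":0.001,"y":0.002,"z":0,"rx":0,"ry":0,"rz":0},{"grip":-0.2,"x":0.001,"y":0.002,"z":0,"rx":0,"ry":0,"rz":0},{"grip":-0.2,"x":0.001,"y":0.002,"z":0,"rx":0,"ry":0,"rz":0},{"grip":-0.2,"x":0.001,"y":0.002,"z":0.03,"rx":0,"ry":0,"rz":0},{"grip":-0.2,"x":0.001,"y":0.002,"z":0.06,"rx":0,"ry":0,"rz":0},{"grip":-0.2,"x":0.001,"y":0.002,"z":0.081,"rx":0,"ry":0,"rz":0},{"grip":-0.2,"x":0.001,"y":0.002,"z":0.081,"rx":0,"ry":0,"rz":0},{"grip":-0.2,"x":0.001,"y":0.002,"z":0.081,"rx":0,"ry":0,"rz":0}]' 60
python3 -m pendant '[{"grip":1,"x":0,"y":0,"z":0,"rx":0,"ry":0,"rz":0},{"grip":1,"x":0,"y":0,"z":0,"rx":0,"ry":0,"rz":0},{"grip":1,"x":0,"y":0,"z":0,"rx":0,"ry":0,"rz":0},{"grip":1,"x":0,"y":0,"z":0,"rx":0,"ry":0,"rz":0},{"grip":1,"x":0,"y":0,"z":0,"rx":0,"ry":0,"rz":0},{"grip":1,"x":0,"y":0,"z":0,"rx":0,"ry":0,"rz":0}]' 60
```

```text
time_s: 5.45
tcp_pos: [494.4, 289.4, -4.1]
eef_rot: [-2.426, -1.995, 0.0]
contact_force: [1.4, 0.4, 0.5]
grip_width: 0.6
finger_force: 0.0
time_s: 6.05
tcp_pos: [495.1, 290.2, -2.6]
eef_rot: [2.426, 1.995, 0.004]
contact_force: [-1.5, -1.1, 5.5]
grip_width: 0.242
finger_force: 60.3
```

```bash
python3 - <<'E'
from h import *
move((543,-97,57),(1,0))
E
```

```text
shift [-0.3705  0.1218 -0.0601] rot [  0.13  -0.1  -11.13]
shift [-0.3705  0.1218 -0.0601] rot [-1.5000e-01 -1.9000e-01  1.6886e+02]
q7 -1.13 tcp [495.1 290.2  -2.6] R
 [[ 0.193  0.981  0.002]
 [ 0.981 -0.193  0.001]
 [ 0.002  0.002 -1.   ]]
```

```bash
python3 -m pendant '[{"grip":1,"x":0,"y":0,"z":-0.02,"rx":0,"ry":0,"rz":0},{"grip":1,"x":0,"y":0,"z":-0.04,"rx":0,"ry":0,"rz":0},{"grip":1,"x":-0.015,"y":0.005,"z":-0.06,"rx":0,"ry":0,"rz":0},{"grip":1,"x":-0.045,"y":0.015,"z":-0.06,"rx":0,"ry":0,"rz":-1},{"grip":1,"x":-0.08,"y":0.026,"z":-0.06,"rx":0,"ry":0,"rz":-2},{"grip":1,"x":-0.115,"y":0.038,"z":-0.06,"rx":0,"ry":0,"rz":-3},{"grip":1,"x":-0.15,"y":0.05,"z":-0.06,"rx":0,"ry":0,"rz":-4},{"grip":1,"x":-0.185,"y":0.061,"z":-0.06,"rx":0,"ry":0,"rz":-5},{"grip":1,"x":-0.22,"y":0.072,"z":-0.06,"rx":0,"ry":0,"rz":-6},{"grip":1,"x":-0.255,"y":0.084,"z":-0.06,"rx":0,"ry":0,"rz":-7},{"grip":1,"x":-0.29,"y":0.095,"z":-0.06,"rx":0,"ry":0,"rz":-8},{"grip":1,"x":-0.32,"y":0.105,"z":-0.06,"rx":0,"ry":0,"rz":-9},{"grip":1,"x":-0.345,"y":0.114,"z":-0.06,"rx":0,"ry":0,"rz":-10},{"grip":1,"x":-0.36,"y":0.119,"z":-0.06,"rx":0,"ry":0,"rz":-11.1},{"grip":1,"x":-0.37,"y":0.122,"z":-0.06,"rx":0,"ry":0,"rz":-11.1},{"grip":1,"x":-0.37,"y":0.122,"z":-0.06,"rx":0,"ry":0,"rz":-11.1},{"grip":1,"x":-0.37,"y":0.122,"z":-0.06,"rx":0,"ry":0,"rz":-11.1},{"grip":1,"x":-0.37,"y":0.122,"z":-0.06,"rx":0,"ry":0,"rz":-11.1}]' 60
python3 - <<'E'
from h import *
move((543,-97,-2),(1,0))
t=ctrl.camera('top');cv2.imwrite('pics/t6.png',crop(t,300,200,130,130,4))
E
```

```text
time_s: 7.85
tcp_pos: [542.4, -95.3, 55.7]
eef_rot: [-2.219, -2.223, -0.001]
contact_force: [-0.3, -0.1, -2.9]
grip_width: 0.24
finger_force: 59.2
shift [-0.0017  0.0006  0.0577] rot [-0.   -0.06  0.11]
shift [-0.0017  0.0006  0.0577] rot [ 1.0000e-01 -0.0000e+00 -1.7989e+02]
q7 -0.19 tcp [542.4 -95.3  55.7] R
 [[-0.002  1.    -0.   ]
 [ 1.     0.002  0.001]
 [ 0.001 -0.    -1.   ]]
```

View pics/t6.png

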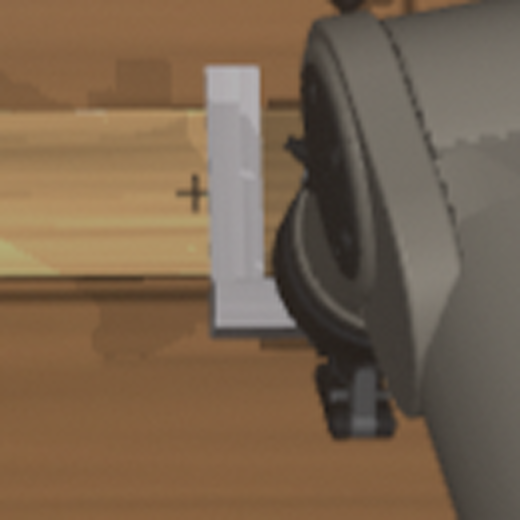

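The blade hangs over the rail at the right of the cross (crop 195,193), with its outer edge from (206,66) to (212,290). I check its yaw and its y position.

```bash
python3 - <<'E'
from h import *
f=lambda c,z:unproj('top',(np.array(c)+.5)/4-.5+[300,200],z)
print(f([(206,66),(211,275),(259,66),(265,275)],77)); print(f([(194,193)],14)); print(ctrl.state()['q'].round(2))
E
```

```text
[[650.53431834 -44.99038921  77.        ]
 [555.23926122 -45.22520403  77.        ]
 [650.33173776 -68.9633175   77.        ]
 [555.02046481 -69.2196548   77.        ]]
[[603.44791746 -42.29199028  14.        ]]
[ 0.66  0.55 -0.72  1.69  0.4   1.05 -0.19]
```

```bash
python3 -m pendant '[{"grip":1,"x":-0.0025,"y":0,"z":0.02,"rx":0,"ry":0,"rz":0.1},{"grip":1,"x":-0.0025,"y":0,"z":0.04,"rx":0,"ry":0,"rz":0.1},{"grip":1,"x":-0.0025,"y":0,"z":0.052,"rx":0,"ry":0,"rz":0.1},{"grip":1,"x":-0.0025,"y":0,"z":0.057,"rx":0,"ry":0,"rz":0.1},{"grip":1,"x":-0.0025,"y":0,"z":0.057,"rx":0,"ry":0,"rz":0.1},{"grip":1,"x":-0.0025,"y":0,"z":0.057,"rx":0,"ry":0,"rz":0.1},{"grip":1,"x":-0.0025,"y":0,"z":0.057,"rx":0,"ry":0,"rz":0.1}]' 60
```

```text
time_s: 8.6
tcp_pos: [543.4, -99.9, -0.7]
eef_rot: [2.223, 2.218, 0.002]
contact_force: [-0.1, 0.6, -2.7]
grip_width: 0.239
finger_force: 59.2
```

```bash
python3 -m pendant '[{"grip":1,"x":0.001,"y":0,"z":0.0015,"rx":0,"ry":0,"rz":0},{"grip":1,"x":0.001,"y":0.004,"z":0.0015,"rx":0,"ry":0,"rz":0},{"grip":1,"x":0.001,"y":0.008,"z":0.0015,"rx":0,"ry":0,"rz":0},{"grip":1,"x":0.001,"y":0.009,"z":0.0015,"rx":0,"ry":0,"rz":0},{"grip":1,"x":0.001,"y":0.009,"z":0.0015,"rx":0,"ry":0,"rz":0}]' 60
python3 -m pendant '[{"grip":1,"x":0,"y":0.001,"z":0,"rx":0,"ry":0,"rz":0},{"grip":1,"x":0,"y":0.002,"z":0,"rx":0,"ry":0,"rz":0},{"grip":1,"x":0,"y":0.003,"z":0,"rx":0,"ry":0,"rz":0},{"grip":1,"x":0,"y":0.003,"z":0,"rx":0,"ry":0,"rz":0}]' 60
```

```text
time_s: 9.1
tcp_pos: [552.5, -98.9, -2.6]
eef_rot: [2.223, 2.218, 0.002]
contact_force: [-0.8, 0.2, 1.8]
grip_width: 0.235
finger_force: 59.8
time_s: 9.5
tcp_pos: [552.5, -99.0, -2.6]
eef_rot: [-2.222, -2.217, 0.005]
contact_force: [-6.4, -0.8, 7.9]
grip_width: 0.239
finger_force: 60.6
```

```bash
python3 -m pendant '[{"grip":0,"x":0,"y":0,"z":0,"rx":0,"ry":0,"rz":0},{"grip":0,"x":0,"y":0,"z":0,"rx":0,"ry":0,"rz":0},{"grip":0,"x":0,"y":0,"z":0,"rx":0,"ry":0,"rz":0},{"grip":0,"x":0,"y":0,"z":0,"rx":0,"ry":0,"rz":0},{"grip":0,"x":0,"y":-0.002,"z":-0.02,"rx":0,"ry":0,"rz":0},{"grip":0,"x":0,"y":-0.002,"z":-0.05,"rx":0,"ry":0,"rz":0},{"grip":0,"x":0,"y":-0.04,"z":-0.09,"rx":0,"ry":0,"rz":0},{"grip":0,"x":-0.04,"y":-0.08,"z":-0.13,"rx":0,"ry":0,"rz":0},{"grip":0,"x":-0.08,"y":-0.12,"z":-0.17,"rx":0,"ry":0,"rz":0},{"grip":0,"x":-0.12,"y":-0.12,"z":-0.18,"rx":0,"ry":0,"rz":0},{"grip":0,"x":-0.12,"y":-0.12,"z":-0.18,"rx":0,"ry":0,"rz":0}]' 60
python3 - <<'E'
from h import *
t=ctrl.camera('top');s=ctrl.camera('scene')
cv2.imwrite('pics/t7.png',np.hstack([crop(t,320,210,80,80,5),crop(s,260,215,100,100,4)]))
E
```

```text
time_s: 10.6
tcp_pos: [433.3, -223.3, 179.3]
eef_rot: [2.226, 2.21, -0.003]
contact_force: [0.2, -0.2, -0.3]
grip_width: 0.502
finger_force: 0.0
```

View pics/t7.png

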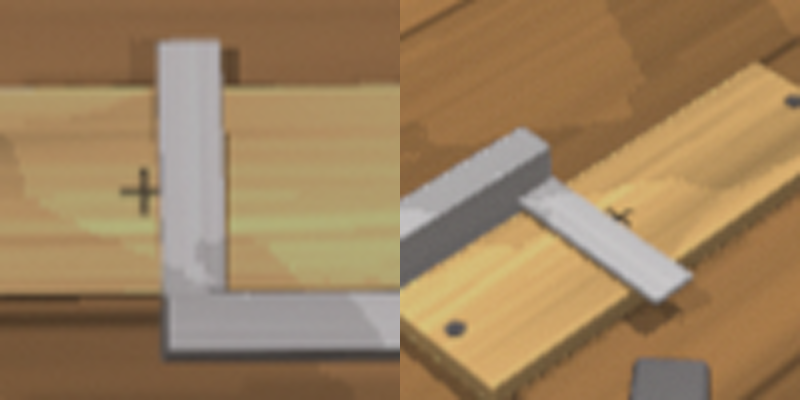

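The square is down against the rail: cross at crop (145,191), blade outer edge running from (158,42) to (163,290), stock top starting at (165,293). I check the gap and yaw and work out the move to the punch.

```bash
python3 - <<'E'
from h import *
np.set_printoptions(suppress=True,precision=1)
f=lambda c,z:unproj('top',(np.array(c)+.5)/5-.5+[320,210],z)
print(f([(158,42),(163,288),(220,41),(226,288)],18.5),f([(145,191)],14),f([(165,295),(399,291),(165,352),(399,348)],40),f([(40,295),(300,291)],14))
for P in ((456.5,-281,178),(456.5,-281,60)): move(P,(1,0)); 
move((456.5,-281,60),(0,1))
E
```

```text
[[660.7 -49.1  18.5]
 [565.6 -49.   18.5]
 [660.9 -72.8  18.5]
 [565.4 -72.7  18.5]] [[603.6 -43.2  14. ]] [[ 560.   -48.2   40. ]
 [ 560.7 -134.6   40. ]
 [ 538.9  -47.7   40. ]
 [ 539.5 -133.8   40. ]] [[ 564.    -2.7   14. ]
 [ 564.6 -101.1   14. ]]
shift [-0.1  0.   0. ] rot [ 0.2  0.3 -0.7]
shift [-0.1  0.   0. ] rot [  0.5  -0.2 179.3]
q7 0.24 tcp [ 433.6 -224.8  179. ] R
 [[ 0.  1.  0.]
 [ 1. -0. -0.]
 [-0.  0. -1.]]
shift [-0.1  0.   0.1] rot [ 0.2  0.3 -0.7]
shift [-0.1  0.   0.1] rot [  0.5  -0.2 179.3]
q7 0.24 tcp [ 433.6 -224.8  179. ] R
 [[ 0.  1.  0.]
 [ 1. -0. -0.]
 [-0.  0. -1.]]
shift [-0.1  0.   0.1] rot [ 0.4  0.1 89.3]
shift [-0.1  0.   0.1] rot [ -0.1   0.4 -90.7]
q7 0.24 tcp [ 433.6 -224.8  179. ] R
 [[ 0.  1.  0.]
 [ 1. -0. -0.]
 [-0.  0. -1.]]
```

The gap to the cross is right at 5.9 mm. But the stock face at x≈560.4 and the blade end at 660.8 are about 3.5 mm short of the rail edge at 564.3, so the square stuck by friction. I push it home from behind with shut fingers.

```bash
python3 -m pendant '[{"grip":1,"x":0.05,"y":0.03,"z":0.03,"rx":0,"ry":0,"rz":0},{"grip":1,"x":0.09,"y":0.06,"z":0.07,"rx":0,"ry":0,"rz":0},{"grip":1,"x":0.126,"y":0.067,"z":0.11,"rx":0,"ry":0,"rz":0},{"grip":1,"x":0.126,"y":0.067,"z":0.15,"rx":0,"ry":0,"rz":0},{"grip":1,"x":0.126,"y":0.067,"z":0.18,"rx":0,"ry":0,"rz":0},{"grip":1,"x":0.126,"y":0.067,"z":0.188,"rx":0,"ry":0,"rz":0},{"grip":1,"x":0.126,"y":0.067,"z":0.188,"rx":0,"ry":0,"rz":0},{"grip":1,"x":0.126,"y":0.067,"z":0.188,"rx":0,"ry":0,"rz":0}]' 60
python3 -m pendant '[{"grip":1,"x":0,"y":0.01,"z":0,"rx":0,"ry":0,"rz":0},{"grip":1,"x":0,"y":0.015,"z":0,"rx":0,"ry":0,"rz":0},{"grip":1,"x":0,"y":0.02,"z":0,"rx":0,"ry":0,"rz":0},{"grip":1,"x":0,"y":0.022,"z":0,"rx":0,"ry":0,"rz":0},{"grip":1,"x":0,"y":0.024,"z":0,"rx":0,"ry":0,"rz":0},{"grip":1,"x":0,"y":0.024,"z":0,"rx":0,"ry":0,"rz":0}]'
```

```text
time_s: 11.5
tcp_pos: [503.3, -93.4, -9.1]
eef_rot: [2.223, 2.216, 0.003]
contact_force: [0.8, 0.3, 0.7]
grip_width: 0.001
finger_force: 0.0
time_s: 12.1
tcp_pos: [525.8, -92.9, -10.9]
eef_rot: [2.224, 2.219, 0.0]
contact_force: [-0.1, 0.5, -0.4]
grip_width: 0.002
finger_force: 0.0
```

```bash
python3 -m pendant '[{"grip":1,"x":-0.004,"y":0.002,"z":0,"rx":0,"ry":0,"rz":0},{"grip":1,"x":-0.004,"y":0.004,"z":0,"rx":0,"ry":0,"rz":0},{"grip":1,"x":-0.004,"y":0.005,"z":0,"rx":0,"ry":0,"rz":0},{"grip":1,"x":-0.004,"y":0.005,"z":0,"rx":0,"ry":0,"rz":0}]'
python3 -m pendant '[{"grip":1,"x":0,"y":0.002,"z":0,"rx":0,"ry":0,"rz":0},{"grip":1,"x":0,"y":0.003,"z":0,"rx":0,"ry":0,"rz":0},{"grip":1,"x":0,"y":0.003,"z":0,"rx":0,"ry":0,"rz":0}]'
```

```text
time_s: 12.5
tcp_pos: [530.0, -97.4, -11.2]
eef_rot: [-2.224, -2.218, 0.002]
contact_force: [-2.1, -1.5, 0.1]
grip_width: 0.001
finger_force: 0.7
time_s: 12.8
tcp_pos: [531.6, -97.3, -11.2]
eef_rot: [-2.223, -2.217, 0.005]
contact_force: [-5.8, -1.8, 4.5]
grip_width: 0.001
finger_force: 2.9
```

```bash
python3 -m pendant '[{"grip":1,"x":0,"y":0.002,"z":0,"rx":0,"ry":0,"rz":0},{"grip":1,"x":0,"y":0.003,"z":0,"rx":0,"ry":0,"rz":0},{"grip":1,"x":0,"y":0.003,"z":0,"rx":0,"ry":0,"rz":0}]'
```

```text
time_s: 13.1
tcp_pos: [531.4, -97.3, -11.3]
eef_rot: [-2.22, -2.214, 0.013]
contact_force: [-10.9, -1.1, 10.4]
grip_width: -0.0
finger_force: 6.0
```

```bash
python3 -m pendant '[{"grip":1,"x":0,"y":-0.02,"z":0,"rx":0,"ry":0,"rz":0},{"grip":1,"x":0,"y":-0.04,"z":-0.03,"rx":0,"ry":0,"rz":0},{"grip":1,"x":0,"y":-0.06,"z":-0.07,"rx":0,"ry":0,"rz":0},{"grip":-0.2,"x":-0.03,"y":-0.08,"z":-0.12,"rx":0,"ry":0,"rz":0},{"grip":-0.2,"x":-0.06,"y":-0.08,"z":-0.16,"rx":0,"ry":0,"rz":0},{"grip":-0.2,"x":-0.1,"y":-0.08,"z":-0.18,"rx":0,"ry":0,"rz":0},{"grip":-0.2,"x":-0.14,"y":-0.08,"z":-0.18,"rx":0,"ry":0,"rz":0},{"grip":-0.2,"x":-0.17,"y":-0.08,"z":-0.18,"rx":0,"ry":0,"rz":0},{"grip":-0.2,"x":-0.184,"y":-0.08,"z":-0.18,"rx":0,"ry":0,"rz":0},{"grip":-0.2,"x":-0.184,"y":-0.08,"z":-0.18,"rx":0,"ry":0,"rz":0},{"grip":-0.2,"x":-0.184,"y":-0.08,"z":-0.18,"rx":0,"ry":0,"rz":0},{"grip":-0.2,"x":-0.184,"y":-0.08,"z":-0.18,"rx":0,"ry":0,"rz":0}]'
python3 - <<'E'
from h import *
np.set_printoptions(suppress=True,precision=2)
t=ctrl.camera('top'); cv2.imwrite('pics/t8.png',t)
g=cv2.cvtColor(t,6).astype(float)
# saturation separates aluminium from wood
sat=cv2.cvtColor(t,40)[:,:,1].astype(float)
def cross(v,o,th=60):
    i=np.where((v[:-1]-th)*(v[1:]-th)<0)[0]; return [o+k+(v[k]-th)/(v[k]-v[k+1]) for k in i]
for c in(354,358,362): print('blade col',c,cross(sat[210:235,c],210),cross(sat[265:295,c],265))
for r in(222,235,245,255,265): print('row',r,cross(sat[r,340:375],340))
for c in(375,385,395): print('stock',c,cross(sat[262:292,c],262))
move((457,-281,52),(1,0))
E
```

```text
time_s: 14.3
tcp_pos: [457.0, -277.6, 169.1]
eef_rot: [-2.218, -2.223, -0.002]
contact_force: [-0.4, 0.3, -0.3]
grip_width: 0.602
finger_force: 0.0
blade col 354 [np.float64(215.80232558139534)] [np.float64(279.69444444444446)]
blade col 358 [np.float64(215.8395061728395)] [np.float64(279.72727272727275)]
blade col 362 [np.float64(215.89473684210526)] [np.float64(279.44)]
row 222 [np.float64(350.3382352941176), np.float64(363.3157894736842)]
row 235 [np.float64(350.77777777777777), np.float64(363.5217391304348)]
row 245 [np.float64(351.18461538461537), np.float64(364.05263157894734)]
row 255 [np.float64(351.2238805970149), np.float64(364.29411764705884)]
row 265 [np.float64(351.3690476190476), np.float64(364.44329896907215)]
stock 375 [np.float64(266.1166666666667), np.float64(279.4318181818182)]
stock 385 [np.float64(266.10169491525426), np.float64(279.3538461538462)]
stock 395 [np.float64(265.8095238095238), np.float64(279.3220338983051)]
shift [-0.    0.    0.12] rot [ 0.01 -0.05  0.11]
shift [-0.    0.    0.12] rot [   0.07    0.02 -179.89]
q7 0.28 tcp [ 456.8 -278.   169.2] R
 [[-0.  1.  0.]
 [ 1.  0.  0.]
 [ 0.  0. -1.]]
```

The image numbers show the square moved 3.7 mm and is now flush (blade end x≈664.4), with the gap to the cross about 5 mm. Next is the punch.

```bash
python3 -m pendant '[{"grip":-0.2,"x":-0.002,"y":0,"z":0.02,"rx":0,"ry":0,"rz":0},{"grip":-0.2,"x":-0.002,"y":0,"z":0.02,"rx":0,"ry":0,"rz":0},{"grip":-0.2,"x":-0.002,"y":0,"z":0.02,"rx":0,"ry":0,"rz":0}]'
```

```text
time_s: 14.65
tcp_pos: [456.0, -281.6, 149.1]
eef_rot: [-2.222, -2.22, 0.0]
contact_force: [0.5, 0.8, 1.1]
grip_width: 0.599
finger_force: 0.0
```

```bash
python3 -m pendant '[{"grip":-0.2,"x":0,"y":0.001,"z":0.03,"rx":0,"ry":0,"rz":0},{"grip":-0.2,"x":0,"y":0.001,"z":0.06,"rx":0,"ry":0,"rz":0},{"grip":-0.2,"x":0,"y":0.001,"z":0.085,"rx":0,"ry":0,"rz":0},{"grip":-0.2,"x":0,"y":0.001,"z":0.097,"rx":0,"ry":0,"rz":0},{"grip":-0.2,"x":0,"y":0.001,"z":0.097,"rx":0,"ry":0,"rz":0},{"grip":-0.2,"x":0,"y":0.001,"z":0.097,"rx":0,"ry":0,"rz":0},{"grip":-0.2,"x":0,"y":0.001,"z":0.097,"rx":0,"ry":0,"rz":0}]' 40
python3 -m pendant '[{"grip":1,"x":0,"y":0,"z":0,"rx":0,"ry":0,"rz":0},{"grip":1,"x":0,"y":0,"z":0,"rx":0,"ry":0,"rz":0},{"grip":1,"x":0,"y":0,"z":0,"rx":0,"ry":0,"rz":0},{"grip":1,"x":0,"y":0,"z":0,"rx":0,"ry":0,"rz":0},{"grip":1,"x":0,"y":0,"z":0,"rx":0,"ry":0,"rz":0},{"grip":1,"x":0,"y":0,"z":0,"rx":0,"ry":0,"rz":0}]' 40
```

```text
time_s: 15.35
tcp_pos: [458.6, -283.3, 53.8]
eef_rot: [2.222, 2.216, 0.001]
contact_force: [-0.0, 0.3, -1.1]
grip_width: 0.599
finger_force: 0.0
time_s: 15.95
tcp_pos: [457.5, -283.1, 52.9]
eef_rot: [2.223, 2.218, -0.0]
contact_force: [-0.6, 0.5, 5.2]
grip_width: 0.177
finger_force: 38.9
```

```bash
python3 -m pendant '[{"grip":1,"x":0,"y":0,"z":-0.01,"rx":0,"ry":0,"rz":0},{"grip":1,"x":0,"y":0,"z":-0.03,"rx":0,"ry":0,"rz":0},{"grip":1,"x":0,"y":0,"z":-0.06,"rx":0,"ry":0,"rz":0},{"grip":1,"x":0,"y":0,"z":-0.08,"rx":0,"ry":0,"rz":0},{"grip":1,"x":0.03,"y":0.02,"z":-0.08,"rx":0,"ry":0,"rz":0},{"grip":1,"x":0.06,"y":0.04,"z":-0.08,"rx":0,"ry":0,"rz":0},{"grip":1,"x":0.09,"y":0.06,"z":-0.08,"rx":0,"ry":0,"rz":0},{"grip":1,"x":0.12,"y":0.08,"z":-0.08,"rx":0,"ry":0,"rz":0},{"grip":1,"x":0.15,"y":0.1,"z":-0.08,"rx":0,"ry":0,"rz":0},{"grip":1,"x":0.18,"y":0.12,"z":-0.08,"rx":0,"ry":0,"rz":0},{"grip":1,"x":0.21,"y":0.135,"z":-0.08,"rx":0,"ry":0,"rz":0},{"grip":1,"x":0.23,"y":0.145,"z":-0.08,"rx":0,"ry":0,"rz":0},{"grip":1,"x":0.2395,"y":0.148,"z":-0.07,"rx":0,"ry":0,"rz":0},{"grip":1,"x":0.2395,"y":0.148,"z":-0.05,"rx":0,"ry":0,"rz":0},{"grip":1,"x":0.2395,"y":0.148,"z":-0.03,"rx":0,"ry":0,"rz":0},{"grip":1,"x":0.2395,"y":0.148,"z":-0.02,"rx":0,"ry":0,"rz":0},{"grip":1,"x":0.2395,"y":0.148,"z":-0.02,"rx":0,"ry":0,"rz":0},{"grip":1,"x":0.2395,"y":0.148,"z":-0.02,"rx":0,"ry":0,"rz":0},{"grip":1,"x":0.2395,"y":0.148,"z":-0.02,"rx":0,"ry":0,"rz":0}]' 70
python3 - <<'E'
from h import *
s=ctrl.state();print(s['tcp_pos'],s['eef_rot'])
t=ctrl.camera('top');c=ctrl.camera('scene');cv2.imwrite('pics/full_s9.png',c);cv2.imwrite('pics/full_t9.png',t)
cv2.imwrite('pics/c9.png',np.hstack([crop(t,325,215,50,75,8),crop(c,290,225,50,75,8)]))
print((proj('scene',[[603.5,-42.8,14]])), proj('scene',[[607,-40.5,14],[607,-40.5,30],[607,-40.5,65]]))
E
```

```text
time_s: 17.85
tcp_pos: [606.5, -43.8, 73.2]
eef_rot: [2.224, 2.217, 0.002]
contact_force: [1.1, 0.6, -0.9]
grip_width: 0.168
finger_force: 68.6
[606.54251395 -43.80994487  73.24993977] [2.22373448 2.21700169 0.00236466]
[[312.86981575 268.15783192]] [[314.90797756 268.43912583]
 [314.68970052 262.46463865]
 [314.19465723 248.92010718]]
```

View pics/c9.png

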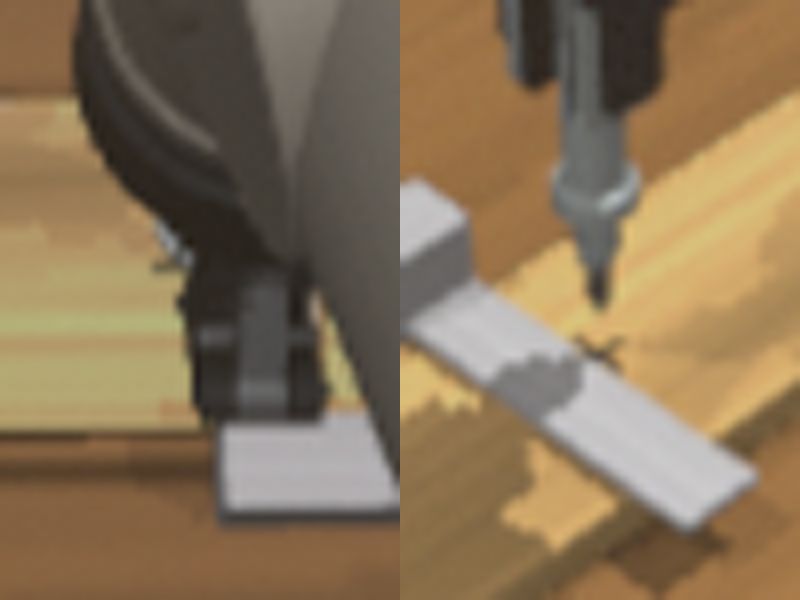

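The scene crop shows the point at (598,308) and the cross's centre at about (602,348). The square is still in place, and the top view is blocked by the arm. I compute the offset and refine it with image code.

```bash
cat > m.py <<'E'
from h import *
np.set_printoptions(suppress=True,precision=2)
s0=cv2.imread('pics/scene0.png')
g=cv2.cvtColor(s0,6).astype(float)[262:276,306:325]; w=np.clip(np.median(g)-30-g,0,None)
yy,xx=np.mgrid[262:276,306:325]; cc=((xx*w).sum()/w.sum(),(yy*w).sum()/w.sum())
t0=cv2.imread('pics/top0.png'); g=cv2.cvtColor(t0,6).astype(float)[241:256,340:357]; w=np.clip(np.median(g)-30-g,0,None)
yy,xx=np.mgrid[241:256,340:357]; ct=((xx*w).sum()/w.sum(),(yy*w).sum()/w.sum())
M=unproj('scene',[cc],14)[0]; print('cross scene px',cc,M,'top',ct,unproj('top',[ct],14)[0])
E
python3 - <<'E'
from m import *
for z in(29,30.3,31.5): print(z,unproj('scene',[(314.3,263.3)],z)[0]-M)
# nose axis direction check: centre columns of punch by row
im=cv2.imread('pics/full_s9.png'); gg=cv2.cvtColor(im,6)
print(gg[257:272,306:324])
E
```

```text
cross scene px (np.float64(314.25606469002696), np.float64(268.97574123989216)) [607.22 -42.5   14.  ] top (np.float64(348.31849315068496), np.float64(247.69691780821918)) [603.79 -42.67  14.  ]
29 [ 0.2   0.51 15.  ]
30.3 [ 1.27 -0.46 16.3 ]
31.5 [ 2.26 -1.35 17.5 ]
[[143 164 181 184 186 178 132 102  99  95 124 177 183 180 180 186 189 191]
 [173 182 184 187 188 184 160 113  85  90 133 181 182 184 188 191 191 187]
 [183 186 187 187 188 188 174 117  70  82 135 183 186 190 191 191 189 183]
 [187 188 188 187 187 187 174 112  61  79 139 189 191 191 187 186 183 183]
 [188 188 187 186 188 187 171 112  60  80 142 191 191 187 186 182 183 184]
 [187 187 186 185 183 182 179 149  87  93 155 188 186 182 182 183 184 184]
 [188 186 185 182 182 184 188 177 133 128 175 186 181 182 182 184 182 181]
 [190 188 181 182 185 189 193 189 173 168 182 183 184 183 184 184 180 176]
 [191 188 187 185 192 193 190 188 185 181 183 183 183 184 183 177 177 173]
 [193 192 192 192 192 184 171 181 183 184 182 183 183 182 176 175 171 163]
 [195 194 194 194 188 161 129 154 180 173 145 141 165 173 163 165 162 155]
 [194 194 193 194 189 173 144 112 132 130 124 150 167 170 158 158 156 152]
 [161 158 169 184 160 154 145 116  92  89 125 168 176 174 168 165 162 162]
 [130 128 136 149 129 127 141 170 160 140 111 142 176 175 172 168 166 165]
 [127 128 129 128 125 126 149 193 194 182 153 144 171 171 167 167 166 165]]
```

```bash
python3 -m pendant '[{"grip":1,"x":0,"y":-0.0005,"z":0.005,"rx":0,"ry":0,"rz":0},{"grip":1,"x":0,"y":-0.0005,"z":0.01,"rx":0,"ry":0,"rz":0},{"grip":1,"x":0,"y":-0.0005,"z":0.013,"rx":0,"ry":0,"rz":0},{"grip":1,"x":0,"y":-0.0005,"z":0.013,"rx":0,"ry":0,"rz":0},{"grip":1,"x":0,"y":-0.0005,"z":0.013,"rx":0,"ry":0,"rz":0}]' 70
python3 - <<'E'
from m import *
s=ctrl.state();print(s['tcp_pos'],s['contact_force'])
c=ctrl.camera('scene');cv2.imwrite('pics/full_s10.png',c)
print(cv2.cvtColor(c,6)[258:273,306:324])
for px in((314.5,267.5),(314.5,268.5)):print(unproj('scene',[px],10+s['tcp_pos'][2]-52.9)[0]-unproj('scene',[(314.4,268.7)],14)[0])
E
```

```text
time_s: 18.45
tcp_pos: [605.1, -43.6, 58.8]
eef_rot: [-2.224, -2.219, 0.0]
contact_force: [-0.2, 0.1, -0.8]
grip_width: 0.168
finger_force: 68.6
cross scene px (np.float64(314.25606469002696), np.float64(268.97574123989216)) [607.22 -42.5   14.  ] top (np.float64(348.31849315068496), np.float64(247.69691780821918)) [603.79 -42.67  14.  ]
[605.07 -43.62  58.85] [-0.25  0.06 -0.8 ]
[[172 181 186 185 166 122 104 106 103 100 104 133 169 184 188 191 192 190]
 [183 187 188 188 178 130 102 100 103  99 104 144 186 190 192 192 187 185]
 [187 188 188 187 178 132 103  99 100  98 113 160 192 193 190 185 182 182]
 [188 187 187 187 184 157 104 100  99  98 117 168 191 188 183 182 181 184]
 [187 186 187 188 185 170 125 100  96 100 132 180 186 182 181 183 185 184]
 [187 187 186 182 181 180 159 100  83 102 149 183 184 183 184 182 183 179]
 [191 185 182 183 185 190 177  96  67  97 157 183 183 182 183 174 169 164]
 [192 190 186 188 192 195 175  94  58  94 158 186 185 180 169 160 156 155]
 [193 194 190 192 192 186 157 102  64  97 158 183 182 169 158 155 155 155]
 [194 186 159 156 160 155 120 102  67  92 128 138 155 154 154 155 156 156]
 [157 151 128 126 129 133 123  88  55  76 113 135 147 155 157 156 155 152]
 [126 127 125 124 125 129 130 102  63  79 121 162 170 169 165 155 151 151]
 [127 128 126 126 124 127 125 120 119 138 113 142 176 176 171 161 161 156]
 [128 129 127 127 125 125 126 127 148 180 155 146 172 171 167 166 165 164]
 [125 128 129 128 128 125 126 137 177 194 189 178 175 168 167 165 165 162]]
[-0.85  1.15  1.95]
[ 1.29 -0.87  1.95]
```

```bash
python3 -m pendant '[{"grip":1,"x":-0.0004,"y":0.0003,"z":0.001,"rx":0,"ry":0,"rz":0},{"grip":1,"x":-0.0004,"y":0.0003,"z":0.002,"rx":0,"ry":0,"rz":0},{"grip":1,"x":-0.0004,"y":0.0003,"z":0.003,"rx":0,"ry":0,"rz":0},{"grip":1,"x":-0.0004,"y":0.0003,"z":0.004,"rx":0,"ry":0,"rz":0},{"grip":1,"x":-0.0004,"y":0.0003,"z":0.005,"rx":0,"ry":0,"rz":0},{"grip":1,"x":-0.0004,"y":0.0003,"z":0.005,"rx":0,"ry":0,"rz":0},{"grip":1,"x":-0.0004,"y":0.0003,"z":0.005,"rx":0,"ry":0,"rz":0}]' 70
python3 - <<'E'
from h import *
for i in range(4):
    ctrl.camera('scene'); s=ctrl.state(); print(s['tcp_pos'].round(2),s['contact_force'].round(2))
E
```

```text
time_s: 19.2
tcp_pos: [605.7, -44.0, 54.3]
eef_rot: [2.224, 2.218, 0.001]
contact_force: [-0.2, -0.5, 1.6]
grip_width: 0.172
finger_force: 68.7
[605.71 -44.05  54.33] [-0.4  -0.49  1.2 ]
[605.7  -44.02  54.3 ] [-0.07  0.01  1.37]
[605.7  -44.06  54.28] [-0.41 -0.15  0.76]
[605.67 -44.08  54.23] [ 0.23 -0.19  1.96]
```

```bash
python3 -m pendant '[{"grip":1,"x":0,"y":0,"z":0.001,"rx":0,"ry":0,"rz":0},{"grip":1,"x":0,"y":0,"z":0.002,"rx":0,"ry":0,"rz":0},{"grip":1,"x":0,"y":0,"z":0.003,"rx":0,"ry":0,"rz":0},{"grip":1,"x":0,"y":0,"z":0.0036,"rx":0,"ry":0,"rz":0},{"grip":1,"x":0,"y":0,"z":0.0036,"rx":0,"ry":0,"rz":0},{"grip":1,"x":0,"y":0,"z":0.0036,"rx":0,"ry":0,"rz":0},{"grip":1,"x":0,"y":0,"z":0.0036,"rx":0,"ry":0,"rz":0},{"grip":1,"x":0,"y":0,"z":0.0036,"rx":0,"ry":0,"rz":0}]' 70
python3 - <<'E'
from m import *
for i in range(6):
    c=ctrl.camera('scene'); s=ctrl.state(); print(s['tcp_pos'].round(2),s['contact_force'].round(2),s['eef_rot'].round(3))
print(cv2.cvtColor(c,6)[260:275,306:324]); cv2.imwrite('pics/s11.png',c)
# is the square where it was? blade edges seen from the scene camera vs picture 10
a=cv2.imread('pics/full_s10.png')[268:295,306:345].astype(int); print(np.abs(a-c[268:295,306:345]).mean(), np.abs(a-c[268:295,306:345]).max(axis=(0,2)))
E
```

```text
time_s: 20.2
tcp_pos: [605.7, -44.0, 50.6]
eef_rot: [2.224, 2.218, 0.0]
contact_force: [-0.3, 0.2, 4.7]
grip_width: 0.165
finger_force: 68.8
cross scene px (np.float64(314.25606469002696), np.float64(268.97574123989216)) [607.22 -42.5   14.  ] top (np.float64(348.31849315068496), np.float64(247.69691780821918)) [603.79 -42.67  14.  ]
[605.66 -44.01  50.61] [ 1.61 -0.86  2.53] [2.22 2.22 0.  ]
[605.64 -44.06  50.59] [ 0.68 -1.23  2.67] [2.22 2.22 0.  ]
[605.63 -44.06  50.58] [-0.22 -0.13  2.21] [2.22 2.22 0.  ]
[605.64 -44.    50.58] [ 0.58 -0.11  4.31] [2.22 2.22 0.  ]
[605.64 -44.03  50.56] [ 0.46 -0.74  2.95] [2.22 2.22 0.  ]
[605.66 -44.    50.57] [-0.13  0.24  3.56] [2.22 2.22 0.  ]
[[187 189 185 162 123 110 113 118 126 128 120 110 141 179 191 185 183 184]
 [187 188 188 183 160 126 106 108 107 102 102 129 175 188 184 183 183 183]
 [187 188 188 187 178 142 106 103 103  99  99 136 185 184 183 182 184 184]
 [188 187 184 183 178 148 104  98 102  98 100 133 181 183 183 184 184 179]
 [190 186 182 183 184 167 107  98 101  98 108 152 183 183 181 173 171 165]
 [192 191 188 188 192 181 127
[... 160 characters left out ...]
83 110 134 149 155 154 155 155 157]
 [159 150 129 125 127 130 119  74  56  69 104 135 148 155 156 157 155 153]
 [129 126 125 124 125 127 130 100  66  74 114 152 157 157 155 155 151 149]
 [128 127 127 126 126 126 127 120 113 119 103 131 165 158 154 150 148 148]
 [128 128 128 127 125 127 124 127 142 171 154 145 172 164 159 159 158 158]
 [124 127 129 127 128 125 123 126 151 193 189 179 177 168 165 165 164 162]
 [125 127 127 129 128 131 131 143 178 197 196 193 188 177 170 166 161 156]
 [126 126 126 126 144 179 178 182 196 197 195 196 193 188 184 171 158 156]]
2.8740107628996516 [62 28 47 71 61 46 30 20 27 20 10 14 14 23 21 14 15 10  4  4  9  2  4 11
 10  5 19 21 21 13  6 15 13 10  3  3  4  9 12]
```

```bash
python3 -c "
from workcell import ctrl
print(ctrl.sign_off())"
```

```text
the job is handed in; nothing more can be done
None
```

I've handed the job in: the square is flush against the rail with its blade about 5 mm from the cross, and the punch is held upright on the cross (to within about 1 mm) with its pin about 6 of 12 mm in. That was after about 20 s of the 51 s.

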